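# Face the tins in the camper rack and shut its gate

## Task

Get the little tin rack ready for the road: turn the containers whose labels look away, in place in their bays, until the picture sides of all three labels (tall tin, low tin, jar) face squarely out of the rack's open front. Only then swing the wire gate fully shut across the front. Leave everything else on the worktop where it stands.

Things in the scene. Friction and masses are not known exactly. Their poses are not given: they have to be found in the camera images.
- rack: wooden rack, fixed, 104 deep (its x), 278 wide (its y), 122 mm high. Origin: centre of its underside, on the worktop. +x points to its back panel; its open front looks along its -x, roughly to the robot; +y is the end on the robot's left. Three bays at y = +86, 0, -86 mm (x = 0). Back (122 mm high) and end panels (112 mm high) stand about 7 mm from the tins: no room for a finger there.
- bay_floor (a point): middle of the middle bay, 17 mm above the worktop, where containers rest. Each bay has a grey turntable disc, 83 mm across, with a low rim. The container in it spins with it about the bay's middle when its top is stroked near the edge with a fingertip (3 N is enough); it stops when let go. A flat tip that does not turn with it slips and turns it less than its own arc.
- bean_tin: tall food tin, 76 mm diameter, 110 mm high, 0.48 kg, flat top; loose, upright in one of the bays (any). Origin: centre of its underside, z up. The middle of the label's picture side (small print and bar code are behind) looks along its own -x, so it faces the front when its axes are parallel to the rack's. The pea bowl is about the middle. At the start it is turned away by 0.7 rad or more.
- tomato_tin: low food tin, 75 mm diameter, 58 mm high; loose, upright in one of the bays (any). Origin: centre of its underside, z up. The middle of the label's picture side (small print and bar code are behind) looks along its own -x, so it faces the front when its axes are parallel to the rack's. Name on its left half, pea bowl on its right half. At the start it already faces the front.
- jam_jar: glass jar with white lid, 65 mm diameter, 94 mm high, 0.33 kg, flat top; loose, upright in one of the bays (any). Origin: centre of its underside, z up. The middle of the label's picture side (small print and bar code are behind) looks along its own -x, so it faces the front when its axes are parallel to the rack's. At the start it is turned away by 0.7 rad or more.
- gate (a joint): upright hinge of the wire gate, at the front of the rack's +y end: 0 rad = shut across the front (end stop); grows as the free end swings out toward the robot; 0.5 to 0.9 at the start. Stays where it is left; under 1 N moves it. The gate is a flat loop 272 mm long of 6 mm wire, lower wire 35 mm, upper wire 85 mm above the worktop; shut, it clears the containers by 17 mm or more.
- gate_hinge (a point): point on the gate's hinge axis at the height of its upper wire, 85 mm above the worktop; at x = -58, y = +135 mm in the rack's frame
- gate_push (a point): point on the gate's upper wire, 180 mm from the hinge, 85 mm above the worktop; push here from outside (the side away from the rack) to shut the gate
- rack_front (a point): point 150 mm in front of the rack's middle (its -x side), 50 mm above the worktop
- mug: pale mug standing on the worktop, 80 x 111 x 94 mm, a bystander; origin: centre of its underside
- small_cup: small white cup standing on the worktop, 52 x 83 x 60 mm, a bystander; origin: centre of its underside

How it is judged:
By the outcome, as a careful person would: the job done as asked, in the order asked, and still so for the second after the job is handed in, with the robot touching nothing.
It also fails if it takes over 64 s, if anything falls off the work surface, if the arm or the gripper's body presses on something with over 40 N, if the wrist force passes 120 N, or if a joint passes its speed limit or range.

## Robot

A 6-joint arm with a two-finger parallel gripper is mounted at the origin on a cart in front of the work surface, level with it; the furniture and walls round the work are solid. World frame = base frame: x ahead of the robot, y to its left, z up, the work surface at z = 0. Lengths are in m, angles in rad, forces in N, time in s.
With the tool pointing down it reaches from about 0.3 to 0.875 m from the base axis. Payload 6.4 kg.
Tool frame: the origin (TCP) lies at the very end of the fingers, on their centre line; the grasp point (between the pads) lies 19 mm behind it; z points along the fingers, y is the line along which they close (so a half turn about z gives the same grasp; the last joint's range is limited). The gripper opens to 85 mm and grips with 20 to 120 N. Pads are 22 mm wide; open, the fingers measure 114 mm over their backs; the gripper's body (76 mm by 85 mm) begins 54 mm behind the grasp point. The pads swing forward as they close: fully open they stand 13 mm farther back than shut.
Start: joints at [-1.409, 0.181, 1.607, -0, 1.354, -0.206], TCP at [0.207, -0.537, 0.231] pointing down, gripper open.
Joint ranges: [-2.99, 2.99], [-0.89, 2.07], [0.3, 2.58], [-1.14, 4.28], [0, 2.63], [-3.12, 3.12]. Speed limits (rad/s): [2.57, 2.57, 3.01, 3.14, 3.14, 3.14].

## Interface

Orientations are given as a unit quaternion [w, x, y, z].
In Python, from bench import ctrl gives the robot as it stands.
- The arm moves only by the shell command python3 jog.py 'ROWS'. ROWS is a JSON list that holds a single list of rows (three levels of brackets), with 1 to 10 rows, each of 7 numbers: dx, dy, dz in m, then a rotation vector rx, ry, rz in rad, then the opening from 0.0 (shut) to 1.0 (fully open); each row is the pose to reach, as a shift and turn from the pose commanded when the command began, along the tool's axes at that moment; what a row does not reach only later rows make up. A row lasts 1/8 s, in which the tool goes at most 0.0625 m and 0.188 rad, less where a joint would pass 70% of its speed; a pose out of reach is approached as far as the arm can. The fingers move at their own pace and stop on an object; the grip force is fixed at half the most. Time passes only in rows, so rows that do not move let the fingers close. It prints the time, the measured TCP pose, the force, the opening and the grip force at its end. Input that does not fit is refused with a message, and nothing moves.
- ctrl.get_obs(): the state, without advancing time (a new reading comes with each control period).
- ctrl.camera(name): name is "scene" or "top" or "wrist"; returns the picture (420x560x3 uint8, blue, green, red); there is no depth.
- ctrl.camera_params(name): a dict with "fovy" (degrees; the focal length in pixels is half the picture's height over the tangent of half this angle, whatever the lens; pixels are square), "cx", "cy" (the principal point, pixels), "view" (4x4, takes a point from world to camera coordinates). Camera axes: x right, y up, looking along -z (the intrinsics and any distortion apply to the point x, -y, -z); pixel columns grow to the right and rows downward; lengths in m; the calibration is good to about 2 mm. A picture is of the moment at which its call begins: read the wrist's pose just before it. camera_params takes no time and is no camera call; for the wrist camera it gives the pose at the moment of the call.
- ctrl.hand_in(): hands the job in; it is judged then, once.
The state is a dict: "time_s": time; "q": joint angles; "dq": joint speeds; "joint_efforts": joint torques, N m; "eef_pos": TCP position; "eef_rot": TCP orientation; "wrist_force": force on the tool from outside, world axes, zero at the start; "torque": the same for the moment, N m; "opening": opening from 0.0 (shut) to 1.0 (fully open); "grasp_force": force on a finger pad.
Only numpy, scipy, OpenCV 4.12 (cv2) and the standard library are available. Lean on these libraries where they do the work, as an engineer would, in place of code of your own. Each camera call takes 0.05 s, during which the arm holds its last target. There are 200 camera calls.

## Working session

There is one attempt and no reset: what is moved stays moved. The work goes in short steps, Python scripts to look and compute and a shell command to move; the robot and the scene stay as the last step left them, time stands still between calls to the robot, and variables do not carry over. Pictures are saved under pics/ and viewed, at most 10 in all, crops included, and the job is handed in when it is done.

```bash
ls; mkdir -p pics; python3 - <<'E'
from bench import ctrl
import cv2,numpy as np
o=ctrl.get_obs();print(o['time_s'],o['eef_pos'],o['eef_rot'])
a=ctrl.camera("scene");b=ctrl.camera("top")
cv2.imwrite('pics/s0.png',a);cv2.imwrite('pics/t0.png',b)
for n in("scene","top","wrist"):
    p=ctrl.camera_params(n);print(n,{k:(np.round(v,3).tolist()) if not isinstance(v,str) else v for k,v in p.items()})
E
```

```text
bench.py
jog.py
pics
0.0 [ 0.20667808 -0.53597108  0.23039491] [-8.70202400e-04  9.83139664e-01  1.82854161e-01  2.25279796e-05]
scene {'fovy': 47.939, 'cx': 279.711, 'cy': 203.357, 'view': [[-0.638, -0.77, -0.003, 0.324], [0.525, -0.438, 0.73, -0.315], [-0.563, 0.464, 0.684, -0.861], [0.0, 0.0, 0.0, 1.0]]}
top {'fovy': 44.171, 'cx': 273.213, 'cy': 203.775, 'view': [[0.019, -1.0, -0.015, 0.013], [0.988, 0.017, 0.155, -0.517], [-0.154, -0.017, 0.988, -1.093], [0.0, 0.0, 0.0, 1.0]]}
wrist {'fovy': 58.076, 'cx': 282.447, 'cy': 206.517, 'view': [[0.359, -0.933, -0.001, -0.575], [0.881, 0.34, -0.329, 0.044], [0.307, 0.117, 0.944, -0.381], [0.0, 0.0, 0.0, 1.0]]}
```

View pics/s0.png

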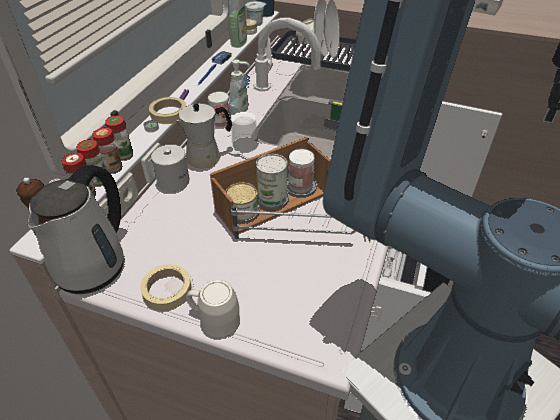

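View pics/t0.png

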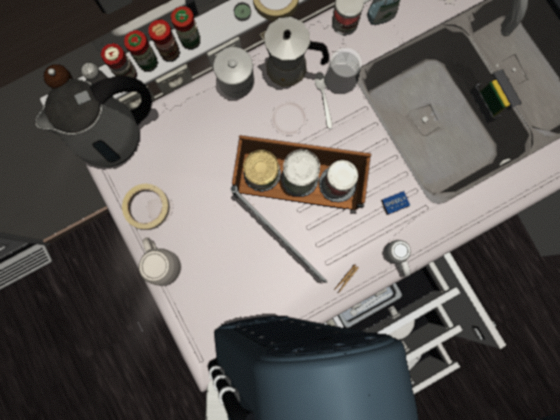

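The scene view shows the tomato tin at the left (+y) end, the bean tin in the middle and the jar on the right. In the top view their lids are near (261,168), (301,166) and (342,176), and the gate runs from (236,190) to (323,278).

```bash
cat > h.py <<'E'
import numpy as np,cv2
from bench import ctrl
from scipy.spatial.transform import Rotation as R
def par(n):
    p=ctrl.camera_params(n);f=210/np.tan(np.radians(p['fovy'])/2);V=np.array(p['view']);return f,p['cx'],p['cy'],V[:3,:3],V[:3,3]
def ray(P,uv):
    f,cx,cy,r,t=P;d=r.T@np.array([(uv[0]-cx)/f,-(uv[1]-cy)/f,-1]);return -r.T@t,d/np.linalg.norm(d)
def onz(P,uv,z):
    c,d=ray(P,uv);return c+d*(z-c[2])/d[2]
def proj(P,X):
    f,cx,cy,r,t=P;q=r@np.array(X)+t;return np.array([cx-f*q[0]/q[2],cy+f*q[1]/q[2]])
def tri(P1,a,P2,b):
    c1,d1=ray(P1,a);c2,d2=ray(P2,b);s=np.linalg.lstsq(np.c_[d1,-d2],c2-c1,rcond=None)[0]
    x,y=c1+s[0]*d1,c2+s[1]*d2;return (x+y)/2,np.linalg.norm(x-y)
def tool():
    o=ctrl.get_obs();w,x,y,z=o['eef_rot'];return np.array(o['eef_pos']),R.from_quat([x,y,z,w]),o
E
python3 - <<'E'
from h import *
P=par('top');S=par('scene')
img=cv2.imread('pics/t0.png')
hsv=cv2.cvtColor(img,cv2.COLOR_BGR2HSV)
m=cv2.inRange(hsv,(5,110,40),(20,255,200));m[:120]=0;m[220:]=0;m[:,:225]=0;m[:,380:]=0
m=cv2.morphologyEx(m,cv2.MORPH_CLOSE,np.ones((3,3)))
r=cv2.minAreaRect(cv2.findNonZero(m));print(cv2.boxPoints(r))
for n,uv,z in[('bl',(241,137),.122),('br',(370,154),.122),('tom',(261,166),.075),('bean',(301,165),.127),('jar',(342,175),.111),('hinge',(236,190),.085),('gend',(323,278),.085),('cup',(399,250),.06),('mug',(155,266),.09)]:
    print(n,onz(P,uv,z).round(3))
# bright lid in both views
for n,uvs in(('bean',((301,165),(271,162))),('jar',((342,175),(301,157))),('tom',((261,166),(240,189)))):
    print(n,tri(P,uvs[0],S,uvs[1]))
cv2.imwrite('pics/t0c.png',cv2.resize(img[110:300,200:430],None,fx=3.2,fy=3.1,interpolation=cv2.INTER_CUBIC))
for p in (( .5,0,0),):pass
p,q,o=tool();print(q.as_matrix().round(3), (q.inv().as_matrix()@(ray(par('wrist'),(280,210))[0]-p)).round(3),(q.inv().as_matrix()@ray(par('wrist'),(282,206))[1]).round(3))
E
```

```text
[[230.87659 192.2884 ]
 [238.80621 135.1953 ]
 [370.48828 153.48448]
 [362.55865 210.57759]]
bl [0.643 0.091 0.122]
br [ 0.611 -0.176  0.122]
tom [0.593 0.05  0.075]
bean [ 0.584 -0.034  0.127]
jar [ 0.568 -0.12   0.111]
hinge [0.538 0.101 0.085]
gend [ 0.357 -0.083  0.085]
cup [ 0.419 -0.246  0.06 ]
mug [0.375 0.263 0.09 ]
bean (array([ 0.58377429, -0.03516554,  0.12601886]), np.float64(0.002572909193680469))
jar (array([ 0.56933355, -0.11995503,  0.10736801]), np.float64(0.00031541739269764027))
tom (array([0.59203695, 0.05010875, 0.08279552]), np.float64(0.002042125867195878))
[[ 0.933  0.36  -0.   ]
 [ 0.36  -0.933  0.002]
 [ 0.    -0.002 -1.   ]] [ 0.084  0.001 -0.143] [-0.328 -0.001  0.945]
```

View pics/t0c.png

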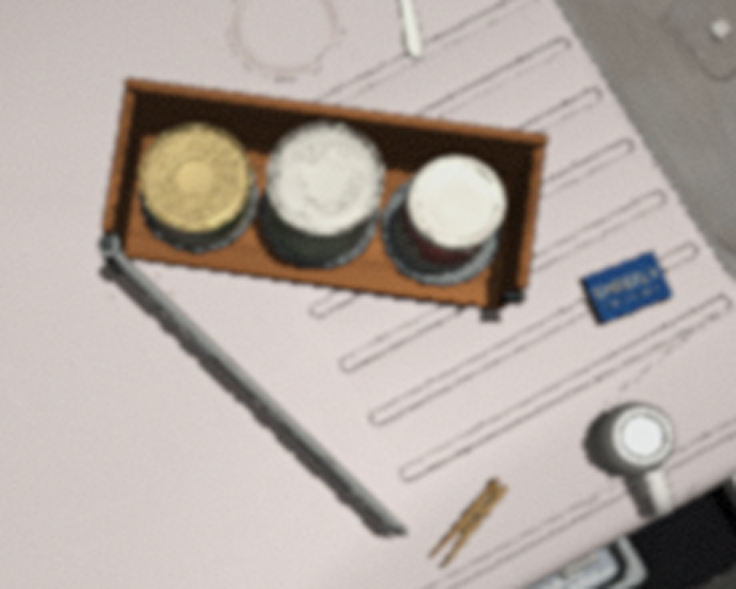

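```bash
python3 jog.py '[[[0.06,-0.06,0,0,0,-0.18,0.3],[0.1,-0.1,0,0,0,-0.37,0.3],[0.14,-0.14,0,0,0,-0.56,0.3],[0.18,-0.19,0,0,0,-0.75,0.3],[0.22,-0.23,0,0,0,-0.94,0.3],[0.26,-0.28,0,0,0,-1.12,0.3],[0.3,-0.32,0,0,0,-1.31,0.3],[0.34,-0.36,0,0,0,-1.5,0.3],[0.386,-0.409,0,0,0,-1.69,0.3],[0.386,-0.409,0,0,0,-1.87,0.3]]]'
python3 - <<'E'
from h import *
p,q,o=tool();a=-0.13
f=np.array([np.cos(a),np.sin(a),0]);u=np.array([0,0,1]);s,c=np.sin(np.radians(36)),np.cos(np.radians(36))
x=-c*f-s*u;z=s*f-c*u
T=np.c_[x,np.cross(z,x),z]
print(p,o['q'],(q.inv()*R.from_matrix(T)).as_rotvec().round(3),q.inv().apply(np.array([.42,-.015,.21])-p).round(3))
E
```

```text
time_s: 1.35
eef_pos: [0.4202, -0.0119, 0.231]
eef_rot: [-0.0, 0.432, 0.902, 0.0]
wrist_force: [-0.1, 0.4, 0.5]
opening: 0.298
grasp_force: 0.0
[ 0.42023089 -0.01193068  0.23102764] [-3.13145582e-01 -1.84458515e-01  1.97219626e+00  9.72201680e-04
  1.35446585e+00 -9.91254255e-01] [-0.239 -0.598 -0.737] [-0.002 -0.002  0.021]
```

```bash
python3 jog.py '[[[0,0,0.02,-0.04,-0.1,-0.12,0.3],[0,0,0.02,-0.24,-0.6,-0.74,0.3],[0,0,0.02,-0.24,-0.6,-0.74,0.3],[0,0,0.02,-0.24,-0.6,-0.74,0.3],[0,0,0.02,-0.24,-0.6,-0.74,0.3],[0,0,0.02,-0.24,-0.6,-0.74,0.3],[0,0,0.02,-0.24,-0.6,-0.74,0.3]]]'
python3 - <<'E'
from h import *
import pickle
pickle.dump(par('wrist'),open('w1.pkl','wb'))
a=ctrl.camera('wrist');cv2.imwrite('pics/w1.png',a);print(ctrl.get_obs()['q'])
E
```

```text
time_s: 2.22
eef_pos: [0.4191, -0.0164, 0.2106]
eef_rot: [0.309, 0.068, 0.948, -0.023]
wrist_force: [0.7, 0.5, 0.3]
opening: 0.305
grasp_force: 0.0
[-0.4825635  -0.72340914  2.4676696   0.27239572  0.81295961 -2.03874736]
```

View pics/w1.png

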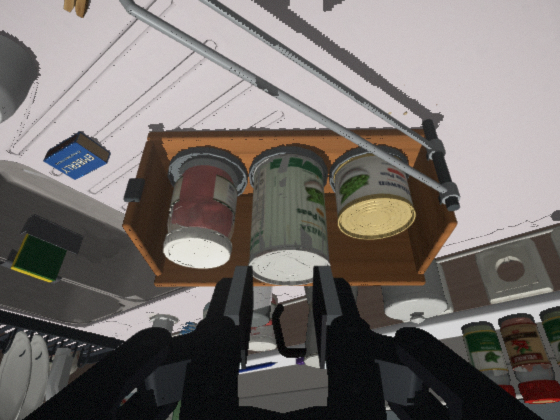

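Upside-down wrist view: jar at about (205,210), bean tin at (290,210), tomato tin at (375,190), facing us with its pea bowl at image-left. I'll enlarge it, rotated by 180°.

```bash
python3 - <<'E'
import cv2
a=cv2.rotate(cv2.imread('pics/w1.png')[120:295,125:460],cv2.ROTATE_180)
cv2.imwrite('pics/w1c.png',cv2.resize(a,(800,418),interpolation=cv2.INTER_CUBIC))
E
```

```text
(no output)
```

View pics/w1c.png

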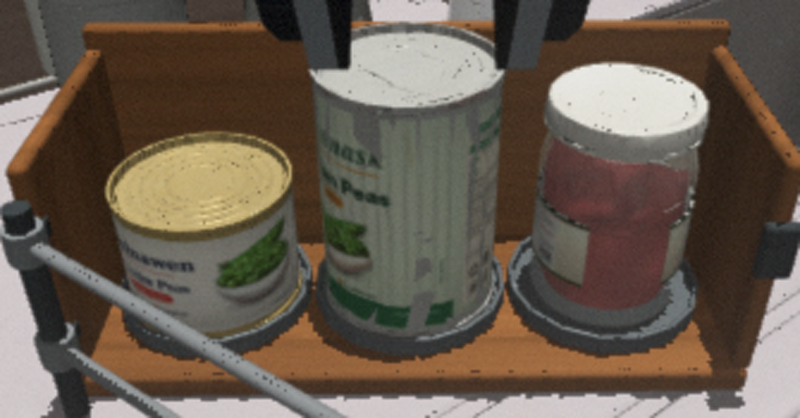

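```bash
python3 - <<'E'
from h import *
import pickle
W=pickle.load(open('w1.pkl','rb'));P=par('top');S=par('scene')
F=lambda x,y:(459-x/2.388,294-y/2.388)
G=lambda x,y:(200+x/3.2,110+y/3.1)
def two(n,a,b,z):
    x,e=tri(W,F(*a),P,G(*b));print(n,x.round(4),round(e,4),'| atz',onz(W,F(*a),z).round(4)[:2],onz(P,G(*b),z).round(4)[:2])
two('jar',(628,99),(457,201),.111)
two('bean',(407,65),(326,179),.127)
two('tom',(200,184),(195,178),.075)
two('bl',(85,25),(127,79),.122)
two('br',(728,22),(546,134),.122)
two('hinge',(18,212),(108,243),.09)
E
```

```text
jar [ 0.569  -0.1216  0.1098] 0.0002 | atz [ 0.5668 -0.1208] [ 0.5688 -0.1213]
bean [ 0.5792 -0.0358  0.1253] 0.0006 | atz [ 0.5757 -0.0351] [ 0.5788 -0.0361]
tom [0.5908 0.0499 0.0714] 0.0 | atz [0.5852 0.0491] [0.59   0.0498]
bl [0.6466 0.094  0.1207] 0.0011 | atz [0.6433 0.0938] [0.6463 0.0934]
br [ 0.6125 -0.1786  0.1205] 0.0027 | atz [ 0.6086 -0.1781] [ 0.6127 -0.1771]
hinge [0.5389 0.1046 0.0986] 0.0002 | atz [0.5519 0.1095] [0.5405 0.1053]
```

```bash
cat > go.py <<'E'
import sys
from h import *
# target x y z azimuth(tool x, rad), vertical tool
x,y,z,a=map(float,sys.argv[1:5]);t=float(sys.argv[5]) if len(sys.argv)>5 else 0
p,q,o=tool()
f=-np.array([np.cos(a),np.sin(a),0]);u=np.array([0,0,1]);s,c=np.sin(t),np.cos(t)
X=-c*f-s*u;Z=s*f-c*u
T=np.c_[X,np.cross(Z,X),Z]
print(p.round(4),np.round(o['q'],2),'d',q.inv().apply(np.array([x,y,z])-p).round(4),'r',(q.inv()*R.from_matrix(T)).as_rotvec().round(3),'F',np.round(o['wrist_force'],1))
E
python3 go.py .578 -.036 .15 2.6
```

```text
[ 0.4196 -0.0165  0.2113] [-0.48 -0.72  2.47  0.27  0.81 -2.04] d [-0.0927  0.0034  0.1435] r [0.125 0.622 0.385] F [ 0.5 -0.9  1. ]
```

```bash
python3 jog.py '[[[-0.02,0,0.03,0.03,0.15,0.1,0.3],[-0.04,0,0.06,0.06,0.3,0.2,0.3],[-0.06,0.002,0.09,0.09,0.45,0.28,0.3],[-0.08,0.003,0.12,0.11,0.58,0.35,0.3],[-0.0927,0.0034,0.1435,0.125,0.622,0.385,0.3],[-0.0927,0.0034,0.1435,0.125,0.622,0.385,0.3]]]'
python3 go.py .578 -.036 .13 2.6
```

```text
time_s: 3.02
eef_pos: [0.5798, -0.0354, 0.1464]
eef_rot: [-0.002, 0.267, 0.964, -0.001]
wrist_force: [0.4, -0.1, 0.2]
opening: 0.299
grasp_force: 0.0
[ 0.5798 -0.0354  0.1464] [-0.26  0.29  1.66 -0.    1.2  -1.29] d [ 0.0012 -0.0014  0.0164] r [-0.004 -0.004  0.001] F [ 0.4 -0.1  0.2]
```

```bash
python3 jog.py '[[[0.0005,-0.001,0.008,0,0,0,0.3],[0.0005,-0.001,0.014,0,0,0,0.3],[0.0005,-0.001,0.016,0,0,0,0.3],[0.0005,-0.001,0.016,0,0,0,0.3]]]'|grep -v rot; python3 jog.py '[[[0,0,0.003,0,0,0,0.3],[0,0,0.003,0,0,0,0.3]]]'|grep -v rot;
```

```text
time_s: 3.52
eef_pos: [0.5771, -0.0358, 0.1348]
wrist_force: [-0.1, -0.0, -0.1]
opening: 0.3
grasp_force: 0.0
time_s: 3.78
eef_pos: [0.5772, -0.0359, 0.1311]
wrist_force: [0.1, -0.2, 0.4]
opening: 0.3
grasp_force: 0.0
```

```bash
for i in 1 2 3; do python3 jog.py '[[[0,0,0.003,0,0,0,0.3],[0,0,0.003,0,0,0,0.3]]]'|grep -E 'pos|force'; done
```

```text
eef_pos: [0.5771, -0.0358, 0.1277]
wrist_force: [-0.2, -0.0, -1.2]
grasp_force: 0.0
eef_pos: [0.578, -0.036, 0.1268]
wrist_force: [-3.4, 0.5, 11.0]
grasp_force: 5.1
eef_pos: [0.579, -0.0364, 0.1267]
wrist_force: [-10.0, 1.4, 27.2]
grasp_force: 13.7
```

```bash
python3 jog.py '[[[0,0,-0.002,0,0,0,0.3],[0,0,-0.002,0,0,-0.08,0.3],[0,0,-0.002,0,0,-0.2,0.3],[0,0,-0.002,0,0,-0.32,0.3],[0,0,-0.002,0,0,-0.44,0.3],[0,0,-0.002,0,0,-0.56,0.3],[0,0,-0.002,0,0,-0.68,0.3],[0,0,-0.002,0,0,-0.78,0.3],[0,0,-0.002,0,0,-0.78,0.3],[0,0,-0.002,0,0,-0.78,0.3]]]'
python3 go.py .568 -.1215 .15 3.0
```

```text
time_s: 5.78
eef_pos: [0.5798, -0.0371, 0.1268]
eef_rot: [0.003, -0.12, 0.993, -0.002]
wrist_force: [0.8, -2.1, 11.0]
opening: 0.302
grasp_force: 5.1
[ 0.5798 -0.0371  0.1268] [-0.27  0.3   1.68 -0.    1.15 -2.08] d [ 0.0315 -0.0792 -0.0229] r [-0.004  0.006  0.383] F [ 0.8 -2.1 11. ]
```

```bash
python3 jog.py '[[[0,0,-0.02,0,0,0,0.3],[0.01,-0.02,-0.025,0,0,0,0.3],[0.03,-0.06,-0.025,0,0,-0.1,0.3],[0.0315,-0.0792,-0.023,0,0,-0.3,0.3],[0.0315,-0.0792,-0.023,0,0,-0.3,0.3],[0.0315,-0.0792,-0.01,0,0,-0.3,0.3],[0.0315,-0.0792,0.002,0,0,-0.3,0.3],[0.0315,-0.0792,0.006,0,0,-0.3,0.3],[0.0315,-0.0792,0.006,0,0,-0.3,0.3]]]'
python3 go.py .568 -.1215 .114 3.7
```

```text
time_s: 6.9
eef_pos: [0.5653, -0.1196, 0.1174]
eef_rot: [-0.0, -0.267, 0.964, -0.0]
wrist_force: [-0.2, -0.9, 0.8]
opening: 0.297
grasp_force: 0.0
[ 0.5653 -0.1196  0.1174] [-0.41  0.31  1.69 -0.    1.14 -2.53] d [-0.0014 -0.003   0.0034] r [ 0.    -0.001 -0.017] F [-0.2 -0.9  0.8]
```

```bash
python3 jog.py '[[[-0.0014,-0.003,0,0,0,0,0.3],[-0.0014,-0.003,0.004,0,0,0,0.3],[-0.0014,-0.003,0.004,0,0,0,0.3]]]'|grep -E 'pos|force'; for i in 1 2; do python3 jog.py '[[[0,0,0.0025,0,0,0,0.3],[0,0,0.0025,0,0,0,0.3]]]'|grep -E 'pos|force'; done
```

```text
eef_pos: [0.5683, -0.1221, 0.114]
wrist_force: [0.1, 0.8, -0.2]
grasp_force: 0.0
eef_pos: [0.5682, -0.1221, 0.1115]
wrist_force: [0.5, -0.0, -0.6]
grasp_force: 0.0
eef_pos: [0.569, -0.1222, 0.1108]
wrist_force: [-2.9, 1.8, 10.5]
grasp_force: 5.2
```

```bash
python3 jog.py '[[[0,0,0,0,0,0.15,0.3],[0,0,0,0,0,0.3,0.3],[0,0,0,0,0,0.46,0.3],[0,0,0,0,0,0.62,0.3],[0,0,0,0,0,0.78,0.3],[0,0,0,0,0,0.94,0.3],[0,0,0,0,0,1.1,0.3],[0,0,0,0,0,1.26,0.3],[0,0,0,0,0,1.42,0.3],[0,0,0,0,0,1.6,0.3]]]'
python3 jog.py '[[[0,0,0,0,0,0,0.3],[0,0,-0.02,0,0,0,0.3],[0,0,-0.06,0,0,0,0.3]]]' | grep pos
python3 go.py .42 -.015 .21 3.0166 .628
```

```text
time_s: 9.02
eef_pos: [0.5692, -0.1222, 0.1108]
eef_rot: [0.001, 0.507, 0.862, -0.0]
wrist_force: [0.4, 0.0, 4.8]
opening: 0.303
grasp_force: 2.7
eef_pos: [0.567, -0.1215, 0.1679]
[ 0.567  -0.1215  0.1679] [-0.42  0.26  1.65 -0.    1.24 -0.93] d [ 0.1649 -0.076  -0.0415] r [-0.294 -0.585 -0.902] F [ 0.9 -0.2  1.1]
```

```bash
python3 jog.py '[[[0.03,-0.015,-0.03,-0.04,-0.08,-0.12,0.3],[0.07,-0.03,-0.04,-0.09,-0.18,-0.27,0.3],[0.11,-0.05,-0.04,-0.14,-0.28,-0.43,0.3],[0.15,-0.07,-0.04,-0.19,-0.38,-0.58,0.3],[0.165,-0.076,-0.0415,-0.24,-0.48,-0.74,0.3],[0.165,-0.076,-0.0415,-0.294,-0.585,-0.9,0.3],[0.165,-0.076,-0.0415,-0.294,-0.585,-0.9,0.3],[0.165,-0.076,-0.0415,-0.294,-0.585,-0.9,0.3]]]'
python3 - <<'E'
from h import *
import pickle
pickle.dump(par('wrist'),open('w2.pkl','wb'))
a=ctrl.camera('wrist');cv2.imwrite('pics/w2.png',a);print(ctrl.get_obs()['q'])
a=cv2.rotate(a[120:295,125:460],cv2.ROTATE_180)
cv2.imwrite('pics/w2c.png',cv2.resize(a,(800,418),interpolation=cv2.INTER_CUBIC))
E
```

```text
time_s: 10.4
eef_pos: [0.4209, -0.0158, 0.2105]
eef_rot: [0.311, 0.061, 0.948, -0.021]
wrist_force: [0.2, -0.5, 0.3]
opening: 0.297
grasp_force: 0.0
[-0.48929412 -0.71896018  2.46768859  0.29023576  0.81244468 -2.06912755]
```

View pics/w2c.png

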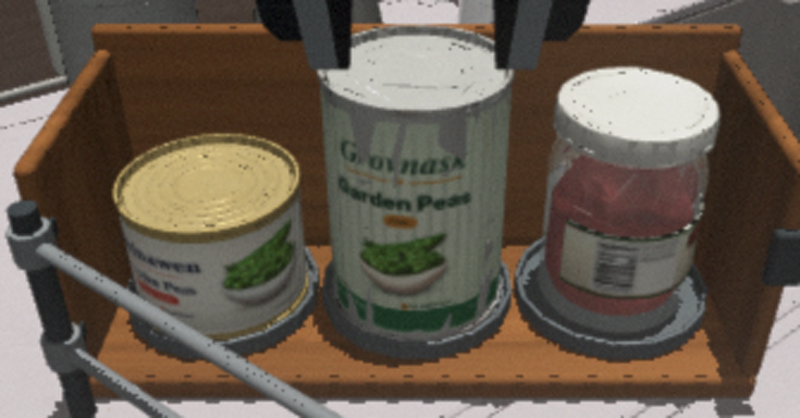

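The bean picture (bowl at x≈403, tin centre ≈417) is still about 0.15 rad left of centre. The jar shows its bar code at (613,268) with the label's left edge at 562, so it needs about 1.65 rad more the same way. The tomato tin is fine.

```bash
python3 go.py .578 -.036 .145 3.0
```

```text
[ 0.4212 -0.0158  0.2108] [-0.49 -0.72  2.47  0.29  0.81 -2.07] d [-0.0885  0.0002  0.1465] r [0.003 0.633 0.013] F [0.9 0.1 0.1]
```

```bash
python3 jog.py '[[[-0.02,0,0.03,0,0.15,0,0.3],[-0.04,0,0.06,0,0.32,0,0.3],[-0.06,0,0.09,0,0.48,0.01,0.3],[-0.08,0,0.12,0,0.6,0.01,0.3],[-0.088,0,0.142,0.003,0.633,0.013,0.3],[-0.088,0,0.142,0.003,0.633,0.013,0.3],[-0.088,0,0.142,0.003,0.633,0.013,0.3]]]' | grep -E 'pos|_force'; python3 go.py .578 -.036 .1285 3.0
```

```text
eef_pos: [0.5745, -0.0346, 0.1476]
wrist_force: [-0.6, 0.6, 0.1]
grasp_force: 0.0
[ 0.5745 -0.0346  0.1476] [-0.27  0.27  1.68 -0.    1.19 -1.7 ] d [-0.0037 -0.0009  0.0191] r [-0.    -0.001  0.002] F [-0.6  0.6  0.1]
```

```bash
python3 jog.py '[[[-0.0025,-0.001,0.01,0,0,0,0.3],[-0.0025,-0.001,0.019,0,0,0,0.3],[-0.0025,-0.001,0.019,0,0,0,0.3],[-0.0025,-0.001,0.021,0,0,0,0.3],[-0.0025,-0.001,0.023,0,0,0,0.3],[-0.0025,-0.001,0.023,0,0,0,0.3]]]' | grep -E 'pos|_force'
```

```text
eef_pos: [0.5779, -0.0366, 0.1268]
wrist_force: [-3.1, 0.9, 9.4]
grasp_force: 4.6
```

```bash
python3 jog.py '[[[0,0,0,0,0,-0.05,0.3],[0,0,0,0,0,-0.1,0.3],[0,0,0,0,0,-0.16,0.3],[0,0,0,0,0,-0.16,0.3],[0,0,-0.02,0,0,-0.16,0.3],[0,0,-0.025,0,0,-0.16,0.3]]]'
python3 go.py .568 -.1215 .13 2.9
```

```text
time_s: 12.82
eef_pos: [0.5783, -0.0367, 0.1515]
eef_rot: [0.001, -0.01, 1.0, -0.0]
wrist_force: [-0.3, 0.4, -0.0]
opening: 0.299
grasp_force: 0.0
[ 0.5783 -0.0367  0.1515] [-0.27  0.27  1.67 -0.    1.2  -1.86] d [ 0.0121 -0.0846  0.0215] r [-0.     0.002  0.262] F [-0.3  0.4 -0. ]
```

```bash
python3 jog.py '[[[0.006,-0.04,0,0,0,0,0.3],[0.0121,-0.0846,0,0,0,0,0.3],[0.0121,-0.0846,0,0,0,0,0.3],[0.0121,-0.0846,0.015,0,0,0,0.3],[0.0121,-0.0846,0.03,0,0,0,0.3],[0.0121,-0.0846,0.037,0,0,0,0.3],[0.0121,-0.0846,0.037,0,0,0,0.3]]]' | grep -E 'pos|_force'; python3 go.py .568 -.1215 .1108 2.9
```

```text
eef_pos: [0.5667, -0.1204, 0.1121]
wrist_force: [0.2, -0.3, -0.1]
grasp_force: 0.0
[ 0.5667 -0.1204  0.1121] [-0.41  0.32  1.69 -0.    1.13 -2.01] d [-0.0013 -0.0011  0.0013] r [ 0.    -0.002  0.263] F [ 0.2 -0.3 -0.1]
```

```bash
python3 jog.py '[[[-0.0013,-0.001,0,0,0,0,0.3],[-0.0013,-0.001,0.003,0,0,0,0.3],[-0.0013,-0.001,0.003,0,0,0,0.3]]]'|grep -E 'pos|_force'
```

```text
eef_pos: [0.569, -0.1225, 0.1109]
wrist_force: [0.3, 0.1, 3.5]
grasp_force: 1.9
```

```bash
python3 jog.py '[[[0,0,0.0015,0,0,0,0.3],[0,0,0.0015,0,0,0.18,0.3],[0,0,0.0015,0,0,0.36,0.3],[0,0,0.0015,0,0,0.54,0.3],[0,0,0.0015,0,0,0.72,0.3],[0,0,0.0015,0,0,0.9,0.3],[0,0,0.0015,0,0,1.08,0.3],[0,0,0.0015,0,0,1.26,0.3],[0,0,0.0015,0,0,1.44,0.3],[0,0,0.0015,0,0,1.62,0.3]]]'
python3 jog.py '[[[0,0,0,0,0,0.03,0.3],[0,0,0,0,0,0.03,0.3],[0,0,-0.02,0,0,0.03,0.3],[0,0,-0.06,0,0,0,0.3]]]' | grep pos
python3 go.py .4 -.06 .21 3.0166 .628
```

```text
time_s: 15.32
eef_pos: [0.5685, -0.1226, 0.1108]
eef_rot: [0.0, 0.719, 0.695, -0.0]
wrist_force: [-7.1, 0.5, 17.3]
opening: 0.301
grasp_force: 8.6
eef_pos: [0.5666, -0.1216, 0.167]
[ 0.5666 -0.1216  0.167 ] [-0.42  0.26  1.65 -0.    1.24 -0.39] d [ 0.0569 -0.1685 -0.042 ] r [-0.464 -0.514 -1.421] F [-0.3  0.5  0. ]
```

```bash
python3 jog.py '[[[0.01,-0.04,-0.04,-0.05,-0.05,-0.14,0.3],[0.02,-0.08,-0.042,-0.1,-0.11,-0.3,0.3],[0.04,-0.12,-0.042,-0.16,-0.17,-0.48,0.3],[0.057,-0.1685,-0.042,-0.22,-0.24,-0.66,0.3],[0.057,-0.1685,-0.042,-0.27,-0.3,-0.83,0.3],[0.057,-0.1685,-0.042,-0.33,-0.37,-1.01,0.3],[0.057,-0.1685,-0.042,-0.39,-0.43,-1.19,0.3],[0.057,-0.1685,-0.042,-0.464,-0.514,-1.42,0.3],[0.057,-0.1685,-0.042,-0.464,-0.514,-1.42,0.3],[0.057,-0.1685,-0.042,-0.464,-0.514,-1.42,0.3]]]'
python3 - <<'E'
from h import *
import pickle
W=par('wrist');pickle.dump(W,open('w3.pkl','wb'))
a=ctrl.camera('wrist');cv2.imwrite('pics/w3.png',a)
ex=np.array([.992,-.125,0]);ey=np.array([.125,.992,0])
for n,c in(('bean',(.578,-.036,.07)),('jar',(.568,-.1215,.06))):
    c=np.array(c);d=W[3].T@-W[4]-c;print(n,proj(W,c),'camera bearing off front toward +y',np.arctan2(d@ey,-d@ex))
c=np.array([.573,-.079,.07]);u,v=proj(W,c).astype(int);print(u,v)
x0,y0=max(u-110,0),max(v-82,0)
a=cv2.rotate(a[y0:y0+165,x0:x0+220],cv2.ROTATE_180);print(x0,y0,a.shape)
cv2.imwrite('pics/w3c.png',cv2.resize(a,None,fx=3.6,fy=3.6,interpolation=cv2.INTER_CUBIC))
E
```

```text
time_s: 17.08
eef_pos: [0.401, -0.0608, 0.21]
eef_rot: [0.311, 0.06, 0.948, -0.021]
wrist_force: [0.2, -0.7, -0.1]
opening: 0.297
grasp_force: 0.0
bean [330.62521233 221.93472998] camera bearing off front toward +y -0.1452948356613851
jar [246.63897994 213.97402385] camera bearing off front toward +y 0.11703430360889049
288 222
178 140 (165, 220, 3)
```

View pics/w3c.png

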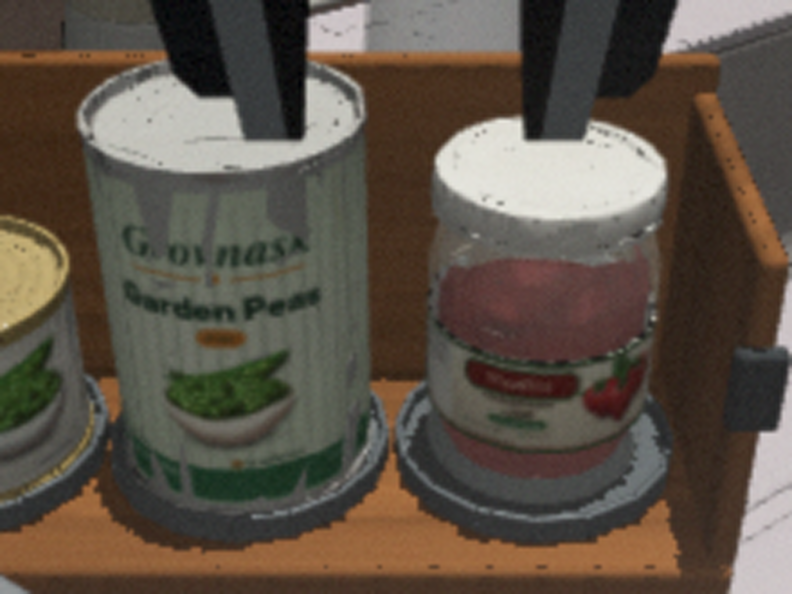

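Now the jar shows its picture side (name at (522,380), strawberries at (615,390)) and the bean bowl is at (230,400). I'll turn these pixels into angles on the cylinders.

```bash
cat > cyl.py <<'E'
from h import *
import pickle
W1,W2,W3=[pickle.load(open(f'w{i}.pkl','rb')) for i in(1,2,3)]
ex=np.array([.992,-.125]);ey=np.array([.125,.992])
B=(.578,-.036);J=(.568,-.1215);T=(.5888,.0493)
def ang(W,uv,c,r):
    o,d=ray(W,uv);a=d[:2]@d[:2];e=o[:2]-c;b=e@d[:2];disc=b*b-a*(e@e-r*r)
    if disc<0:return 'miss'
    h=o+d*(-b-disc**.5)/a;v=h[:2]-c
    return round(float(np.arctan2(v@ey,-v@ex)),3),round(float(h[2]),3)
F1=lambda x,y:(459-x/2.388,294-y/2.388)
F3=lambda x,y:(397-x/3.6,304-y/3.6)
if __name__=='__main__':
    print('gap',[ang(W1,F1(*p),J,.0315) for p in((587,255),(668,255),(585,230),(664,285))])
    print('jar w2 leftedge',[ang(W2,F1(*p),J,.0315) for p in((562,255),(635,262))])
    for n,p in(('box l',(467,375)),('box r',(579,385)),('straw r',(646,380)),('straw l',(585,400)),('edge l',(436,400)),('green l',(487,422)),('green r',(548,424))):print(n,ang(W3,F3(*p),J,.0315))
    for n,p in(('bowl l',(166,395)),('bowl r',(296,398)),('orange',(220,338)),('G',(123,240)),('k',(311,245)),('Garden l',(124,297)),('Peas r',(321,300))):print(n,ang(W3,F3(*p),B,.0375))
    for n,p in(('tom bowl l',(222,275)),('bowl r',(300,270)),('name r',(201,268)),('name l',(128,248))):print(n,ang(W2,F1(*p),T,.037))
E
python3 cyl.py
```

```text
gap [(0.499, 0.055), (-0.625, 0.053), (0.568, 0.066), (-0.67, 0.036)]
jar w2 leftedge [(0.992, 0.049), (0.004, 0.057)]
box l (0.777, 0.058)
box r (-0.246, 0.061)
straw r (-1.268, 0.047)
straw l (-0.315, 0.055)
edge l (1.275, 0.04)
green l (0.546, 0.045)
green r (-0.0, 0.048)
bowl l (0.46, 0.06)
bowl r (-0.496, 0.058)
orange (0.006, 0.081)
G (0.682, 0.105)
k (-0.673, 0.103)
Garden l (0.76, 0.087)
Peas r (-0.737, 0.086)
tom bowl l (-0.27, 0.054)
bowl r (-1.337, 0.035)
name r (-0.068, 0.059)
name l (0.947, 0.057)
```

```bash
python3 - <<'E'
import cv2,numpy as np
a=cv2.rotate(cv2.imread('pics/w1.png')[150:260,160:250],2-1)
b=cv2.rotate(cv2.imread('pics/w2.png')[150:260,155:245],1)
c=cv2.rotate(cv2.imread('pics/w3.png')[165:275,205:295],1)
i=cv2.resize(np.hstack([a,b,c])[:85],None,fx=2.96,fy=5,interpolation=cv2.INTER_CUBIC)
cv2.imwrite('pics/j.png',i)
E
```

```text
(no output)
```

View pics/j.png

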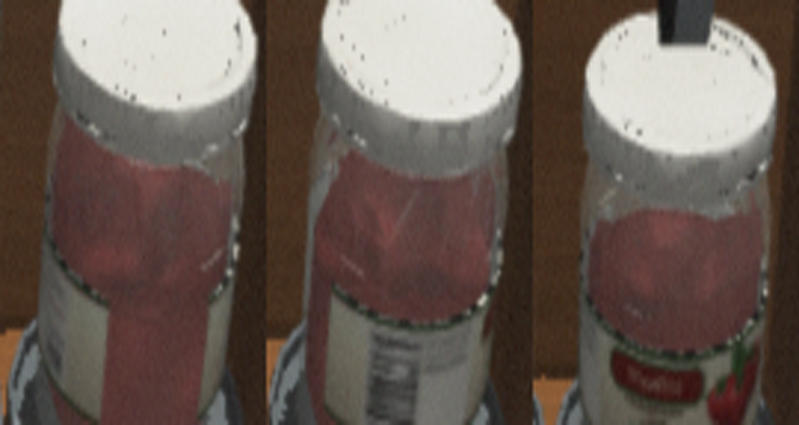

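The enlarged views show the jar's label gap was symmetric about its back, and angles agree: bean 0.00, jar about 0.03 rad off, with a layout like the tomato's. The labels are done, so next is the gate.

```bash
python3 go.py .377 .012 .16 3.0166
```

```text
[ 0.4011 -0.0608  0.2102] [-0.74 -0.81  2.51  0.43  0.95 -2.35] d [0.0563 0.0693 0.0207] r [-0.003  0.634 -0.001] F [-0.   0.6  0. ]
```

```bash
python3 jog.py '[[[0.02,0.035,0,0,0.15,0,0],[0.04,0.069,0,0,0.3,0,0],[0.0563,0.0693,0.0207,0,0.47,0,0],[0.0563,0.0693,0.0207,0,0.634,0,0],[0.0563,0.0693,0.0207,0,0.634,0,0],[0.0563,0.0693,0.0207,0,0.634,0,0]]]'
python3 go.py .377 .012 .07 3.0166
python3 - <<'E'
from h import *
img=ctrl.camera('top');cv2.imwrite('pics/t2.png',img)
p=par('top');print([proj(p,x).round(0) for x in((.413,-.025,.085),(.377,.012,.07))])
E
```

```text
time_s: 17.88
eef_pos: [0.3769, 0.0128, 0.1601]
eef_rot: [-0.0, 0.063, 0.998, -0.001]
wrist_force: [-0.8, 0.7, 0.3]
opening: 0.001
grasp_force: 0.0
[0.3769 0.0128 0.1601] [-0.28 -0.21  2.15 -0.    1.21 -1.73] d [-0.0002 -0.0007  0.0901] r [-0.001 -0.    -0.002] F [-0.8  0.7  0.3]
[array([295., 250.]), array([277., 268.])]
```

```bash
python3 jog.py '[[[0,0,0.05,0,0,0,0],[0,0,0.09,0,0,0,0],[0,0,0.09,0,0,0,0]]]' | grep -E 'pos|_force'
python3 jog.py '[[[-0.014,-0.011,0,0,0,0,0],[-0.027,-0.022,0,0,0,0,0],[-0.044,-0.035,0,0,0,0,0],[-0.061,-0.047,0,0,0,0,0],[-0.078,-0.054,0,0,0,0,0],[-0.095,-0.06,0,0,0,0,0],[-0.107,-0.063,0,0,0,0,0],[-0.119,-0.065,0,0,0,0,0],[-0.126,-0.067,0,0,0,0,0],[-0.13,-0.067,0,0,0,0,0]]]' | grep -E 'pos|_force'
```

```text
eef_pos: [0.3744, 0.013, 0.0693]
wrist_force: [-0.5, 0.0, 0.9]
grasp_force: 0.0
eef_pos: [0.498, -0.0706, 0.0704]
wrist_force: [0.2, -0.2, -0.5]
grasp_force: 0.2
```

```bash
for i in 1 2 3; do python3 jog.py '[[[-0.0025,0,0,0,0,0,0],[-0.0025,0,0,0,0,0,0]]]' | grep -E 'pos|_force'; done; python3 -c "
from h import *
cv2.imwrite('pics/t3.png',ctrl.camera('top'))"
```

```text
eef_pos: [0.5001, -0.0706, 0.0704]
wrist_force: [0.1, -0.1, 0.6]
grasp_force: 0.0
eef_pos: [0.5027, -0.0711, 0.0705]
wrist_force: [0.5, 0.2, -0.5]
grasp_force: 0.0
eef_pos: [0.5036, -0.0711, 0.0701]
wrist_force: [-6.3, 0.2, 4.7]
grasp_force: 3.2
```

End stop reached (6 N). I'll hold, back off and look.

```bash
python3 jog.py '[[[-0.001,0,0,0,0,0,0],[-0.001,0,0,0,0,0,0],[0.01,0,0,0,0,0,0],[0.05,0,0,0,0,0,0],[0.1,0,-0.04,0,0,0,0],[0.12,0,-0.09,0,0,0,0],[0.12,0,-0.14,0,0,0,0],[0.12,0,-0.14,0,0,0,0]]]' | grep -E 'time|pos|_force'; python3 go.py .40 -.03 .22 3.0166 .628
```

```text
time_s: 21.35
eef_pos: [0.3888, -0.0573, 0.2149]
wrist_force: [0.5, 0.5, -0.6]
grasp_force: 0.0
[ 0.3888 -0.0573  0.2149] [-0.45 -0.25  2.06 -0.    1.32 -1.89] d [-0.0077  0.0284 -0.0052] r [-0.005 -0.619 -0.001] F [ 0.5  0.5 -0.6]
```

```bash
python3 jog.py '[[[-0.008,0.028,-0.005,0,-0.15,0,0],[-0.008,0.028,-0.005,0,-0.3,0,0],[-0.008,0.028,-0.005,0,-0.45,0,0],[-0.008,0.028,-0.005,0,-0.62,0,0],[-0.008,0.028,-0.005,0,-0.62,0,0],[-0.008,0.028,-0.005,0,-0.62,0,0]]]' | grep -E 'time|pos'
python3 - <<'E'
from h import *
import pickle
pickle.dump(par('wrist'),open('w4.pkl','wb'))
a=ctrl.camera('wrist');cv2.imwrite('pics/w4.png',a)
b=cv2.rotate(a,1)
cv2.imwrite('pics/w4c.png',cv2.resize(b[110:330,80:480],None,fx=2,fy=2,interpolation=cv2.INTER_CUBIC))
E
```

```text
time_s: 22.1
eef_pos: [0.3984, -0.0301, 0.2168]
```

View pics/w4c.png

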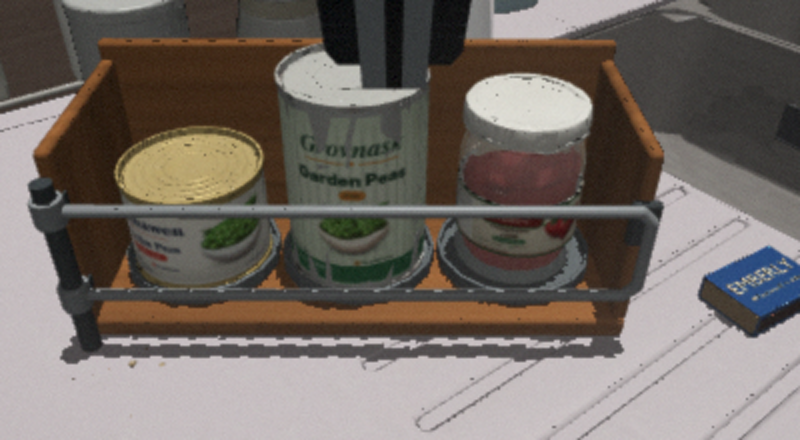

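The gate is shut, with its free end at (645,215) against the stop. All three labels face out, the other items I can see look undisturbed, and the robot touches nothing.

```bash
python3 -c "
from bench import ctrl
print(ctrl.hand_in())"
```

```text
the job is handed in; nothing more can be done
None
```

I handed the job in at about 22 s, with the tall tin and jar turned so all three labels face the open front and the gate then shut to its end stop; I set the jar's facing from its label seam and layout, so it is a little less certain than the tins'.

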